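# Free a seized dowel pin from a valve plate

### The arm

A 6-joint arm with a two-finger parallel gripper is mounted at the origin on the work surface. World frame = base frame: x ahead of the robot, y to its left, z up, the work surface at z = 0. Lengths are in mm, angles in degrees, forces in N, time in s.
With the tool pointing down it reaches from about 275 to 725 mm from the base axis. Payload 15.9 kg.
Tool frame: the origin (TCP) lies at the very end of the fingers, on their centre line; the grasp point (between the pads) lies 19 mm behind it (bot.grasp_offset is the distance from the TCP to the grasp point, in mm); z points along the fingers, y is the line along which they close (so a half turn about z gives the same grasp; the last joint's range is limited). The gripper opens to 85 mm and grips with 20 to 120 N. Pads are 22 mm wide; open, the fingers measure 114 mm over their backs; the gripper's body (76 mm by 85 mm) begins 54 mm behind the grasp point. The pads swing forward as they close: fully open they stand 13 mm farther back than shut.
Start: joints at [76.776, 12.198, -1.971, 75.831, 0, 90], TCP at [114.373, 486.728, 209.206] pointing down, gripper open.
Joint ranges: [-170.91, 170.91], [-42.67, 98.43], [-65.05, 77.54], [-120.47, 116.71], [-90, 82.35], [-180, 180]. Speed limits (degrees/s): [108.29, 108.29, 136.94, 147.25, 180, 180].

### API

Orientations are given as a 3x3 rotation matrix whose columns are the frame's x, y, z axes.
In Python, from cell import bot, cams gives the robot as it stands.
- The arm moves only by the tool move_arm, never from a script. Its argument "targets" is a list of rows, each a list of 7 numbers: the shift along the tool's x, y, z scaled (see below), then the turn, a rotation vector about the tool's x, y, z scaled (see below), then the opening, from -1 (shut) to 1 (fully open), so that 0 is half open. In form: [[tx, ty, tz, wx, wy, wz, hand], ...]. A call has 1 to 12 rows; each row shifts and turns the commanded pose from where the row before left it, along the tool's axes as they then stand; what a row does not reach is not made up. The controller multiplies each number of a shift by 25 cm and each number of a turn by 4 degrees. A row lasts 1/10 s, in which the tool goes at most 50 mm and 8.59 degrees, less where a joint would pass 70% of its speed; a pose out of reach is approached as far as the arm can. A call with a number of a shift or a turn outside -1 to 1 is refused whole. A call with a gripper value outside its range is refused whole. The fingers move at their own pace and stop on an object; "grip_force" is the grip in N (left out, the last holds). Time passes only in rows, so rows that do not move let the fingers close. It gives the time, the measured TCP pose, the force, the opening and the grip force at its end, in the units of the state.
- bot.get_state(): the state, without advancing time (a new reading comes with each control period).
- cams.grab_frame(name): name is "scene" or "top"; returns (picture, depth): 384x512x3 uint8, blue, green, red; 384x512 float32, mm along the optical axis (not along the pixel's ray), 0 where there is no reading.
- cams.camera_params(name): a dict with "K" (3x3 intrinsics, pixels), "rvec" (rotation vector, rad) and "tvec" (3), from world to camera coordinates, as OpenCV has them. Camera axes: x right, y down, z forward; pixel columns grow to the right and rows downward; lengths in mm; the calibration is good to about 2 mm. A picture is of the moment at which its call begins. camera_params takes no time and is no camera call.
- bot.hand_in(): hands the job in; it is judged then, once.
The state is a dict: "time_s": time; "qpos": joint angles; "dq": joint speeds; "joint_torque": joint torques, N m; "ee_pos": TCP position; "tool_rot": TCP orientation; "wrist_force": force on the tool from outside, world axes, zero at the start; "moment": the same for the moment, N m; "gripper_width": finger opening in mm; "grip_force": force on a finger pad.
Only numpy, scipy, OpenCV 4.12 (cv2) and the standard library are available. Lean on these libraries where they do the work, as an engineer would, in place of code of your own. Each camera call takes 0.05 s, during which the arm holds its last target. There are 200 camera calls.

### The job

The rusty brown pin is seized in the middle of the black valve plate: take it by its flat tab, twist it about twenty degrees anticlockwise (seen from above) and then about twenty degrees clockwise of where it started, and keep twisting back and forth with a gentle upward pull until it comes free, without letting the plate be dragged more than a centimetre up off its green nest. Leave the pin in the red scrap tray, not the grey one, with the plate back down in its nest, and leave the white ceramic spacer where it is.

Things in the scene. Friction and masses are not known exactly. Their poses are not given: they have to be found in the camera images.
- pin_grip (a point): Centre of the seized rust-brown pin's tab head: 36 mm long (x, points at the brass peg at start), 12 thick (y, grip across it), 26 tall (z up). Shank 16 mm dia x 38 below it; foot 51 mm below this point, 28 mm of it in the plate's bore. 0.15 kg. Straight pull needs 30-40 N, over the plate's weight; while turned (0.3 N m) it slips up easily: 3-4 mm per 40 deg twist. Free once drawn up 18 mm.
- plate_mark (a point): Foot of a brass peg (10 mm dia, 6 tall) on the top of the black valve plate, 45 mm from the bore axis; x points outwards from the bore, z up. Steel plate 120 mm dia, 28 thick, 22 N, top 48 mm above the bench, on a fixed green base 150x150x20. Two guide rods, 3 mm proud of the plate, stop it turning; a hard pull lifts it up them (30 mm at most) and it sinks back by its weight.
- scrap_in (a point): Centre of the inner floor of the red scrap tray, 5 mm above the bench; z up, x and y along its sides. Tray 140 x 140 mm outside, walls 5 mm thick and 35 mm high, fixed to the bench, empty. A grey tray of the same size, holding three bright steel pins, stands on the other side of the nest.
- spacer: White ceramic spacer ring lying flat on the bench beyond the nest, 44 mm outer and 24 mm inner diameter, 16 mm tall; origin at the centre of its underside. A bystander.
Mind the look-alikes: they are no part of the job. Of the things that look like the part that bears pin_grip, the smallest one is meant.

How it is judged:
By the outcome, as a careful person would: the job done as asked, in the order asked, and still so for the second after the job is handed in, with the robot touching nothing.
It also fails if it takes over 48 s, if anything falls off the work surface, if the arm or the gripper's body presses on something with over 40 N, if the wrist force passes 120 N, or if a joint passes its speed limit or range.

## Working session

There is one attempt and no reset: what is moved stays moved. The work goes in short steps, Python scripts to look and compute and a tool call to move; the robot and the scene stay as the last step left them, time stands still between calls to the robot, and variables do not carry over. Pictures are saved under pics/ and viewed, at most 10 in all, crops included, and the job is handed in when it is done.

Besides the shell and the picture viewer there is one more tool, called after "Request:" as a command line: name --pt "numbers of a row" for each row, then --argument value for the rest. move_arm: Moves the arm, as the interface text tells. Its arguments: {"type":"object","properties":{"targets":{"type":"array"},"grip_force":{"type":"number"}},"required":["targets"]}

```bash
mkdir -p pics; ls
cat > h.py <<'E'
import numpy as np, cv2
from cell import bot, cams
def P(n):
    p=cams.camera_params(n); R=cv2.Rodrigues(np.array(p['rvec'],float))[0]
    return np.array(p['K'],float).reshape(3,3),R,np.array(p['tvec'],float).ravel()
def ray(n,u,v,z):
    K,R,t=P(n); d=R.T@np.linalg.solve(K,[u,v,1]); c=-R.T@t
    return c+d*(z-c[2])/d[2]
def proj(n,X):
    K,R,t=P(n); q=K@(R@np.array(X,float)+t); return q[:2]/q[2]
def cloud(n,dep):
    K,R,t=P(n); v,u=np.mgrid[:dep.shape[0],:dep.shape[1]]
    q=np.stack([u,v,np.ones_like(u)],-1)@np.linalg.inv(K).T*dep[...,None]
    return (q-t)@R
E
python3 - <<'E'
from h import *
for n in ('scene','top'):
    im,d=cams.grab_frame(n); cv2.imwrite(f'pics/{n}0.png',im); np.save(f'{n}0.npy',d)
    K,R,t=P(n); print(n,K[0,0],-R.T@t,R[2])
print(bot.get_state())
E
```

```text
pics
scene 422.76326973936807 [1228.8707708  -191.53261716  593.09378572] [-0.75834379  0.2159838  -0.61503309]
top 357.481105768791 [458.76914791  11.2101972  885.1692512 ] [ 0.12365611 -0.02624342 -0.99197805]
{'time_s': 0.1, 'qpos': array([ 7.67756224e+01,  1.22216646e+01, -2.00453451e+00,  7.58305179e+01,
       -5.06451614e-04,  8.99990743e+01]), 'dq': array([-0.04064527, -0.03710418,  0.14180953, -0.05038841,  0.01756429,
        0.0226408 ]), 'joint_torque': array([ 3.38321252e-05, -6.87249470e+01,  4.87804806e+01,  1.23697578e-02,
        1.03571048e-05,  7.88154352e-06]), 'ee_pos': array([114.31144515, 486.4252505 , 208.76920155]), 'tool_rot': array([[-9.73485356e-01,  2.28749238e-01, -2.17849243e-04],
       [ 2.28749341e-01,  9.73484877e-01, -9.65669641e-04],
       [-8.82325075e-06, -9.89898126e-04, -9.99999510e-01]]), 'wrist_force': array([0.45375622, 0.29559695, 0.05715517]), 'moment': array([-0.05427112,  0.03362435,  0.00300754]), 'grip_force': 0.0, 'gripper_width': 85.62427575794835}
```

View pics/top0.png

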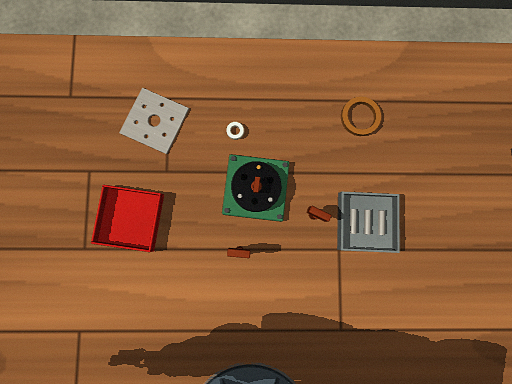

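View pics/scene0.png

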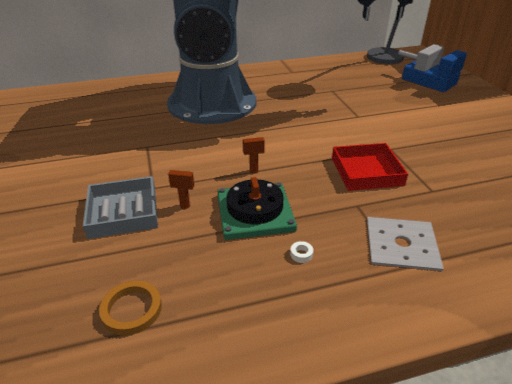

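Top view: candidates for the pin are (257,184) in the plate, (318,213) and (239,252) standing on the bench, plus the grey tray's three pins at about (368,220). The one in the plate, the smallest brown one, fits the description. Red tray is at (130,218) and the spacer at (235,130). I'll check the choice in a close crop.

Run:
```python
from h import *
im=cv2.imread('pics/top0.png'); a=cv2.resize(im[145:230,215:300],None,fx=7,fy=7,interpolation=cv2.INTER_CUBIC)
s=cv2.imread('pics/scene0.png'); 
cv2.imwrite('pics/c1.png',cv2.resize(a,(595,595)))
d=np.load('top0.npy'); C=cloud('top',d)
hsv=cv2.cvtColor(im,cv2.COLOR_BGR2HSV)
# brown pins: points above 55 within plate area
for name,(y0,y1,x0,x1),zl in (('pin',(165,205,235,280),60),('b1',(200,228,300,336),40),('b2',(240,262,222,256),40)):
    c=C[y0:y1,x0:x1].reshape(-1,3); c=c[(c[:,2]>zl)&(c[:,2]<200)]
    if len(c): print(name,len(c),c.mean(0).round(1),c.min(0).round(1),c.max(0).round(1)); 
    z=c[:,2].max(); t=c[c[:,2]>z-10]; r=cv2.minAreaRect(t[:,:2].astype(np.float32)); print(r)
red=((hsv[...,0]<6)|(hsv[...,0]>174))&(hsv[...,1]>200)&(hsv[...,2]>80)
red[:,180:]=0; v,u=np.nonzero(red); print('redpx',u.min(),u.max(),v.min(),v.max())
c=C[v,u]; top=c[c[:,2]>30]; r=cv2.minAreaRect(top[:,:2].astype(np.float32)); print(r, np.median(top[:,2]))
w=(hsv[110:150,215:255,1]<50)&(hsv[110:150,215:255,2]>150); v,u=np.nonzero(w); print('sp',ray('top',u.mean()+215,v.mean()+110,16))
for p in ((258,167),(240,196),(269.5,199),(257,185)): print(p,ray('top',*p,54).round(1))
```

```text
pin 89 [554.5 -10.9  82.5] [537.6 -17.6  66.4] [574.   -4.1  85.7]
((555.7406005859375, -11.214082717895508), (11.752484321594238, 36.177005767822266), 84.00870513916016)
b1 223 [ 489.2 -151.    83.5] [ 472.9 -177.    44.8] [ 506.6 -127.9   92.5]
((489.96295166015625, -153.3009033203125), (50.606807708740234, 17.126327514648438), 65.2542953491211)
b2 205 [403.5  27.9  85.8] [393.4   4.1  41.5] [413.2  52.3  92.9]
((402.1617736816406, 28.13495445251465), (48.83314514160156, 17.079753875732422), 87.61661529541016)
redpx 91 163 185 251
((464.41424560546875, 188.5843963623047), (352.7381896972656, 139.70843505859375), 81.80927276611328) 34.340412625048124
sp [699.02324631  41.02559947  16.        ]
(258, 167) [599.2 -16.1  54. ]
(240, 196) [530.4  25.6  54. ]
(269.5, 199) [523.8 -43.2  54. ]
(257, 185) [556.5 -13.9  54. ]
```

View pics/c1.png

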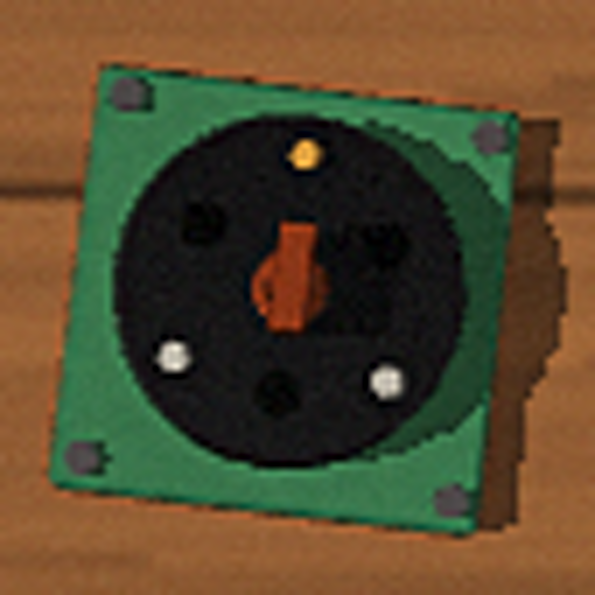

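The crop confirms it: a small rust-brown tab in the plate's bore at top pixel (257,184), pointing at the brass peg (258,167), with two guide rods at (240,196) and (269,199). Next I refine the tray and cross-check the pin in the scene view.

Run:
```python
from h import *
for n in ('top','scene'):
    im=cv2.imread(f'pics/{n}0.png'); C=cloud(n,np.load(f'{n}0.npy')); hsv=cv2.cvtColor(im,cv2.COLOR_BGR2HSV)
    red=(((hsv[...,0]<4)|(hsv[...,0]>176))&(hsv[...,1]>215)&(hsv[...,2]>80)).astype(np.uint8)
    k,l,s,_=cv2.connectedComponentsWithStats(red); i=1+s[1:,4].argmax(); print(n,s[i])
    c=C[l==i]; c=c[(c[:,2]>28)&(c[:,2]<42)]; r=cv2.minAreaRect(c[:,:2].astype(np.float32)); print('tray',r)
    m=(np.hypot(C[...,0]-556,C[...,1]+11)<30)&(C[...,2]>62)&(C[...,2]<100); c=C[m]
    r=cv2.minAreaRect(c[c[:,2]>80][:,:2].astype(np.float32)); print('pin',len(c),r,c[:,2].max())
    # axis fit
    m=(np.hypot(C[...,0]-556,C[...,1]+11)<75)&(C[...,2]>44)&(C[...,2]<52)&(hsv[...,2]<70)
    print('plate',cv2.minEnclosingCircle(C[m][:,:2].astype(np.float32)))
```

```text
top [  91  185   70   67 3104]
tray ((479.3960266113281, 293.3428955078125), (140.10494995117188, 139.53115844726562), 81.85826110839844)
pin 89 ((556.3297119140625, -11.27591323852539), (11.752484321594238, 34.992252349853516), 84.00870513916016) 85.72658862227905
plate ((555.7431030273438, -10.899724960327148), 59.897308349609375)
scene [ 332  143   76   47 2255]
tray ((481.09588623046875, 291.56683349609375), (140.8144989013672, 143.5896453857422), 81.96783447265625)
pin 130 ((556.133056640625, -12.801767349243164), (12.23072338104248, 38.786224365234375), 83.79122161865234) 84.96167905548228
plate ((559.7467041015625, -11.930217742919922), 61.057376861572266)
```

Request:
move_arm --pt "-0.12 -0.085 0 0 0 -0.15 1" --pt "-0.12 -0.085 0 0 0 -0.15 1" --pt "-0.12 -0.085 0 0 0 -0.15 1" --pt "-0.12 -0.085 0 0 0 -0.15 1" --pt "-0.12 -0.085 0 0 0 -0.15 1" --pt "-0.12 -0.085 0 0 0 -0.15 1" --pt "-0.12 -0.085 0 0 0 -0.15 0.2" --pt "-0.12 -0.085 0 0 0 -0.15 0.2" --pt "-0.12 -0.085 0 0 0 -0.15 0.2" --pt "-0.12 -0.085 0 0 0 -0.15 0.2" --pt "-0.12 -0.085 0 0 0 -0.15 0.2" --pt "-0.12 -0.085 0 0 0 -0.15 0.2"

```text
time_s: 1.3
ee_pos: [425.6, 172.4, 209.0]
tool_rot: [[-0.995, 0.105, -0.0], [0.105, 0.995, -0.0], [0.0, -0.0, -1.0]]
wrist_force: [0.3, 0.2, -0.1]
gripper_width: 51.0
grip_force: 0.0
```

Request:
move_arm --pt "-0.095 -0.105 0.06 0 0 0 0.0" --pt "-0.095 -0.105 0.06 0 0 0 0.0" --pt "-0.095 -0.105 0.06 0 0 0 0.0" --pt "-0.095 -0.105 0.06 0 0 0 0.0" --pt "-0.095 -0.105 0.06 0 0 0 0.0" --pt "-0.095 -0.105 0.06 0 0 0 0.0" --pt "0 0 0 0 0 0 0" --pt "0 0 0 0 0 0 0"

```text
time_s: 2.1
ee_pos: [549.6, 1.6, 118.5]
tool_rot: [[-0.994, 0.106, -0.002], [0.106, 0.994, 0.0], [0.002, -0.0, -1.0]]
wrist_force: [-0.4, -0.1, 0.2]
gripper_width: 42.5
grip_force: 0.0
```

Run:
```python
from h import *
s=bot.get_state(); print(s['qpos'].round(1),s['ee_pos'].round(1)); T=s['tool_rot']; print(T.round(4), np.degrees(np.arctan2(T[1,0],T[0,0])))
print((T.T@(np.array([556.1,-11.8,55])-s['ee_pos'])).round(2), s['gripper_width'])
```

```text
[ 0.2 19.9 -4.8 65.3  0.   6.3] [549.6   1.6 118.5]
[[-9.943e-01  1.063e-01 -1.700e-03]
 [ 1.063e-01  9.943e-01  1.000e-04]
 [ 1.700e-03 -1.000e-04 -1.000e+00]] 173.89752270368734
[ -7.99 -12.66  63.44] 42.54780799065282
```

Request:
move_arm --pt "-0.016 -0.025 0 0 0 0 0" --pt "-0.016 -0.025 0 0 0 0 0" --pt "0 0 0.06 0 0 0 0" --pt "0 0 0.06 0 0 0 0" --pt "0 0 0.06 0 0 0 0" --pt "0 0 0.04 0 0 0 0" --pt "0 0 0.03 0 0 0 0" --pt "0 0 0 0 0 0 0" --pt "0 0 0 0 0 0 0"

```text
time_s: 3.0
ee_pos: [556.9, -11.1, 57.2]
tool_rot: [[-0.994, 0.105, 0.0], [0.105, 0.994, 0.0], [-0.0, 0.0, -1.0]]
wrist_force: [-0.8, -0.8, 0.5]
gripper_width: 42.8
grip_force: 0.0
```

Run:
```python
from h import *
s=bot.get_state(); T=s['tool_rot']
print(s['ee_pos'].round(1),(T.T@(np.array([556.1,-11.8,55])-s['ee_pos'])).round(2), s['gripper_width'],s['wrist_force'])
im,d=cams.grab_frame('scene'); cv2.imwrite('pics/s1.png',cv2.resize(im[120:260,170:330],None,fx=4,fy=4,interpolation=cv2.INTER_CUBIC))
```

```text
[556.9 -11.1  57.2] [ 0.74 -0.76  2.2 ] 42.79955195421741 [-0.7675148  -0.81310079  0.50849665]
```

View pics/s1.png

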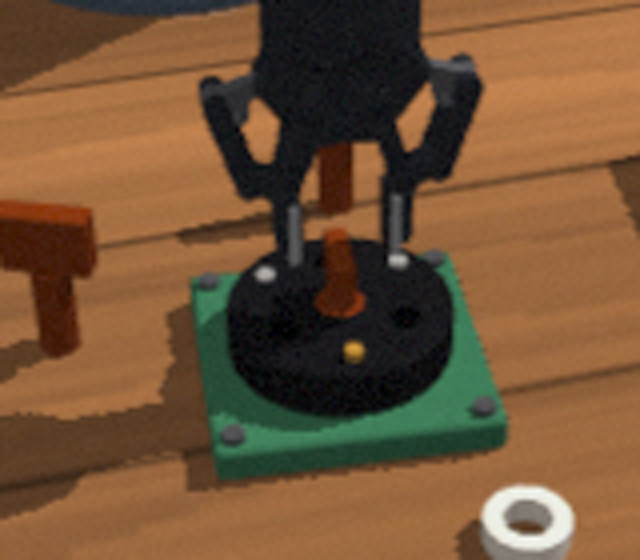

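Fingers (crop x≈293 and 395) straddle the tab (338,265) symmetrically. Closing.

Request:
move_arm --pt "0.003 -0.003 0.009 0 0 0 -0.3" --pt "0 0 0 0 0 0 -1" --pt "0 0 0 0 0 0 -1" --pt "0 0 0 0 0 0 -1" --pt "0 0 0 0 0 0 -1" --pt "0 0 0 0 0 0 -1" --grip_force 80

```text
time_s: 3.65
ee_pos: [556.1, -12.0, 54.9]
tool_rot: [[-0.994, 0.105, 0.001], [0.105, 0.994, -0.0], [-0.001, -0.0, -1.0]]
wrist_force: [-2.3, -1.7, 5.0]
gripper_width: 9.4
grip_force: 78.8
```

```bash
cat > st.py <<'E'
from h import *
s=bot.get_state(); T=s['tool_rot']
print(s['time_s'],s['ee_pos'].round(2),'yaw',np.degrees(np.arctan2(T[1,0],T[0,0])).round(2), 'w',round(s['gripper_width'],1),s['grip_force'],'F',s['wrist_force'].round(1),'M',s['moment'].round(2),'q',s['qpos'].round(1))
E
python3 st.py
```

```text
3.65 [556.06 -12.    54.87] yaw 173.97 w 9.4 78.78233313560486 F [-2.3 -1.7  5. ] M [-0.35  0.4  -0.1 ] q [ -1.2  23.  -10.   57.   -0.    4.8]
```

Request:
move_arm --pt "0 0 0 0 0 -1 -1" --pt "0 0 -0.001 0 0 -1 -1" --pt "0 0 -0.002 0 0 -1 -1" --pt "0 0 -0.002 0 0 -1 -1" --pt "0 0 -0.002 0 0 -1 -1" --pt "0 0 0 0 0 0 -1" --pt "0 0 0 0 0 0 -1"

```text
time_s: 4.35
ee_pos: [555.3, -11.8, 55.5]
tool_rot: [[-0.971, -0.24, -0.001], [-0.24, 0.971, 0.0], [0.001, 0.0, -1.0]]
wrist_force: [1.5, -0.0, -13.2]
gripper_width: 8.5
grip_force: 78.1
```

```bash
python3 st.py
```

```text
4.35 [555.28 -11.79  55.53] yaw -166.14 w 8.5 78.0875837802887 F [  1.5  -0.  -13.2] M [-0.12 -0.33  0.03] q [ -1.2  23.   -9.9  57.2   0.  -15.1]
```

Request:
move_arm --pt "0 0 -0.001 0 0 1 -1" --pt "0 0 -0.001 0 0 1 -1" --pt "0 0 -0.002 0 0 1 -1" --pt "0 0 -0.002 0 0 1 -1" --pt "0 0 -0.002 0 0 1 -1" --pt "0 0 -0.002 0 0 1 -1" --pt "0 0 -0.002 0 0 1 -1" --pt "0 0 -0.001 0 0 1 -1" --pt "0 0 -0.001 0 0 1 -1" --pt "0 0 0 0 0 1 -1" --pt "0 0 0 0 0 0 -1" --pt "0 0 0 0 0 0 -1"

```text
time_s: 5.55
ee_pos: [555.4, -11.9, 59.2]
tool_rot: [[-0.899, 0.438, -0.001], [0.438, 0.899, -0.0], [0.001, -0.001, -1.0]]
wrist_force: [-0.1, -0.8, -17.2]
gripper_width: 8.9
grip_force: 78.7
```

```bash
python3 st.py
python3 - <<'E'
from h import *
im,d=cams.grab_frame('scene'); cv2.imwrite('pics/s2.png',cv2.resize(im[120:260,170:330],None,fx=4,fy=4,interpolation=cv2.INTER_CUBIC))
E
```

```text
5.55 [555.39 -11.86  59.24] yaw 154.04 w 8.9 78.65693092346191 F [ -0.1  -0.8 -17.2] M [-0.31 -0.26  0.09] q [-1.2 22.8 -9.6 57.6 -0.  24.7]
```

View pics/s2.png

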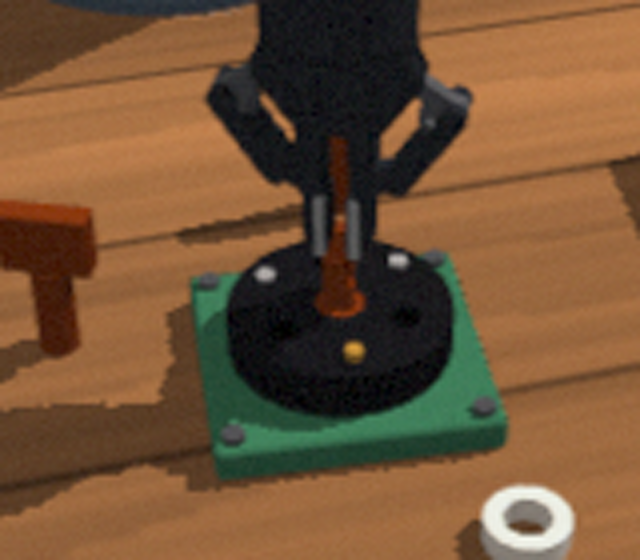

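The plate is still seated (same pixels), and the tool has turned and risen 4.4 mm with a pull under the plate's weight. Continuing.

Request:
move_arm --pt "0 0 0 0 0 -1 -1" --pt "0 0 -0.001 0 0 -1 -1" --pt "0 0 -0.002 0 0 -1 -1" --pt "0 0 -0.002 0 0 -1 -1" --pt "0 0 -0.002 0 0 -1 -1" --pt "0 0 -0.002 0 0 -1 -1" --pt "0 0 -0.002 0 0 -1 -1" --pt "0 0 -0.001 0 0 -1 -1" --pt "0 0 -0.001 0 0 -1 -1" --pt "0 0 0 0 0 -1 -1" --pt "0 0 0 0 0 0 -1"

```text
time_s: 6.7
ee_pos: [555.6, -11.9, 62.8]
tool_rot: [[-0.97, -0.243, -0.001], [-0.243, 0.97, -0.0], [0.001, 0.0, -1.0]]
wrist_force: [-0.0, -1.5, -14.7]
gripper_width: 9.0
grip_force: 78.9
```

```bash
python3 st.py
```

```text
6.7 [555.57 -11.91  62.76] yaw -165.92 w 9.0 78.87082219793228 F [ -0.   -1.5 -14.7] M [-0.29 -0.05 -0.07] q [ -1.2  22.7  -9.3  58.1  -0.  -15.3]
```

Request:
move_arm --pt "0 0 0 0 0 1 -1" --pt "0 0 -0.001 0 0 1 -1" --pt "0 0 -0.002 0 0 1 -1" --pt "0 0 -0.002 0 0 1 -1" --pt "0 0 -0.002 0 0 1 -1" --pt "0 0 -0.002 0 0 1 -1" --pt "0 0 -0.002 0 0 1 -1" --pt "0 0 -0.002 0 0 1 -1" --pt "0 0 -0.001 0 0 1 -1" --pt "0 0 0 0 0 1 -1" --pt "0 0 0 0 0 0 -1"

```text
time_s: 7.8
ee_pos: [555.7, -11.6, 66.4]
tool_rot: [[-0.897, 0.441, -0.0], [0.441, 0.897, 0.0], [0.0, 0.0, -1.0]]
wrist_force: [1.6, 0.8, -15.1]
gripper_width: 9.0
grip_force: 78.9
```

Request:
move_arm --pt "0 0 0 0 0 -1 -1" --pt "0 0 -0.001 0 0 -1 -1" --pt "0 0 -0.002 0 0 -1 -1" --pt "0 0 -0.002 0 0 -1 -1" --pt "0 0 -0.002 0 0 -1 -1" --pt "0 0 -0.002 0 0 -1 -1" --pt "0 0 -0.002 0 0 -1 -1" --pt "0 0 -0.001 0 0 -1 -1" --pt "0 0 -0.001 0 0 -1 -1" --pt "0 0 0 0 0 -1 -1" --pt "0 0 0 0 0 0 -1"

```text
time_s: 8.9
ee_pos: [555.6, -11.9, 69.6]
tool_rot: [[-0.97, -0.244, -0.0], [-0.244, 0.97, -0.0], [0.0, 0.0, -1.0]]
wrist_force: [-0.8, 0.8, -13.4]
gripper_width: 9.0
grip_force: 79.0
```

```bash
python3 st.py
python3 - <<'E'
from h import *
im,d=cams.grab_frame('scene'); cv2.imwrite('pics/s3.png',cv2.resize(im[120:260,170:330],None,fx=4,fy=4,interpolation=cv2.INTER_CUBIC))
E
```

```text
8.9 [555.64 -11.85  69.63] yaw -165.9 w 9.0 79.03188652635436 F [ -0.8   0.8 -13.4] M [-0.11  0.09 -0.05] q [ -1.2  22.4  -8.7  59.   -0.  -15.3]
```

View pics/s3.png

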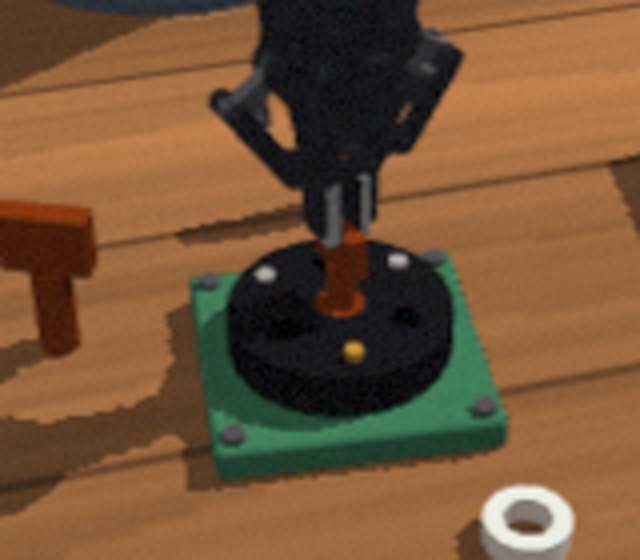

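The pin's shank is visibly longer above the plate (crop 342,270), and the plate has not moved. Tool is up about 14.7 mm, so two more twists.

Request:
move_arm --pt "0 0 0 0 0 1 -1" --pt "0 0 -0.001 0 0 1 -1" --pt "0 0 -0.002 0 0 1 -1" --pt "0 0 -0.002 0 0 1 -1" --pt "0 0 -0.002 0 0 1 -1" --pt "0 0 -0.002 0 0 1 -1" --pt "0 0 -0.002 0 0 1 -1" --pt "0 0 -0.002 0 0 1 -1" --pt "0 0 -0.001 0 0 1 -1" --pt "0 0 0 0 0 1 -1" --pt "0 0 0 0 0 0 -1"

```text
time_s: 10.05
ee_pos: [556.6, -11.8, 74.2]
tool_rot: [[-0.897, 0.441, 0.002], [0.441, 0.897, 0.0], [-0.002, 0.001, -1.0]]
wrist_force: [-1.4, -0.4, 0.1]
gripper_width: 8.8
grip_force: 80.7
```

Request:
move_arm --pt "0 0 0 0 0 -1 -1" --pt "0 0 -0.001 0 0 -1 -1" --pt "0 0 -0.002 0 0 -1 -1" --pt "0 0 -0.002 0 0 -1 -1" --pt "0 0 -0.002 0 0 -1 -1" --pt "0 0 -0.002 0 0 -1 -1" --pt "0 0 -0.002 0 0 -1 -1" --pt "0 0 -0.001 0 0 -1 -1" --pt "0 0 -0.001 0 0 -1 -1" --pt "0 0 0 0 0 -1 -1" --pt "0 0 0 0 0 0 -1"

```text
time_s: 11.15
ee_pos: [556.4, -11.9, 77.1]
tool_rot: [[-0.97, -0.244, 0.001], [-0.244, 0.97, -0.0], [-0.001, -0.0, -1.0]]
wrist_force: [-0.4, -1.8, -1.4]
gripper_width: 8.7
grip_force: 80.7
```

```bash
python3 st.py
```

```text
11.15 [556.36 -11.86  77.11] yaw -165.89 w 8.7 80.65752983093262 F [-0.4 -1.8 -1.4] M [-0.06  0.19  0.  ] q [ -1.2  22.   -8.   59.9  -0.  -15.3]
```

Pin is free (only its own weight remains). Lift straight out.

Request:
move_arm --pt "0 0 -0.02 0 0 0 -1" --pt "0 0 -0.02 0 0 0 -1" --pt "0 0 -0.02 0 0 0 -1" --pt "0 0 -0.03 0 0 0 -1" --pt "0 0 -0.05 0 0 0 -1" --pt "0 0 -0.06 0 0 0 -1" --pt "0 0 -0.04 0 0 0 -1" --pt "0 0 0 0 0 0 -1"

```text
time_s: 11.95
ee_pos: [556.8, -11.8, 138.3]
tool_rot: [[-0.97, -0.241, 0.003], [-0.241, 0.97, -0.0], [-0.003, -0.001, -1.0]]
wrist_force: [0.2, -0.4, -2.2]
gripper_width: 8.7
grip_force: 80.6
```

```bash
python3 st.py
python3 - <<'E'
from h import *
im,d=cams.grab_frame('scene'); cv2.imwrite('pics/s4.png',cv2.resize(im[80:260,150:420],None,fx=2.8,fy=2.8,interpolation=cv2.INTER_CUBIC))
s=bot.get_state(); T=s['tool_rot']; print((T.T@(np.array([480,292,s['ee_pos'][2]])-s['ee_pos'])).round(1))
E
```

```text
11.95 [556.83 -11.84 138.27] yaw -166.03 w 8.7 80.614013671875 F [ 0.2 -0.4 -2.2] M [-0.06  0.05 -0.01] q [ -1.2  20.   -1.8  68.    0.  -15.2]
[ 8.000e-01  3.133e+02 -1.000e-01]
```

View pics/s4.png

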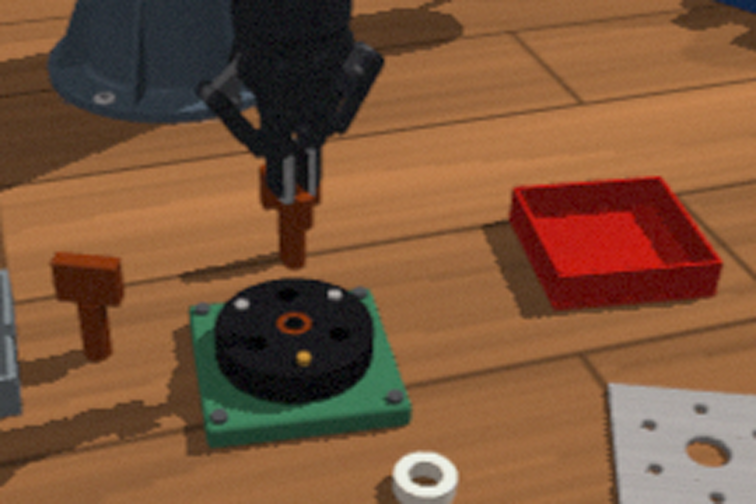

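Pin hangs in the gripper clear of the plate; bore is empty at crop (295,322), the plate is down, and the spacer and look-alikes are untouched. Carry on to the red tray.

Request:
move_arm --pt "0 0.05 0 0 0 0 -1" --pt "0 0.12 0 0 0 0 -1" --pt "0 0.12 0 0 0 0 -1" --pt "0 0.12 0 0 0 0 -1" --pt "0 0.12 0 0 0 0 -1" --pt "0 0.12 0 0 0 0 -1" --pt "0 0.12 0 0 0 0 -1" --pt "0 0.12 0 0 0 0 -1" --pt "0 0.12 0 0 0 0 -1" --pt "0 0.12 0 0 0 0 -1" --pt "0 0.1 0 0 0 0 -1" --pt "0 0.02 0 0 0 0 -1"

```text
time_s: 13.2
ee_pos: [478.8, 293.9, 135.6]
tool_rot: [[-0.97, -0.244, -0.001], [-0.244, 0.97, -0.0], [0.001, 0.0, -1.0]]
wrist_force: [0.5, 0.7, -1.1]
gripper_width: 9.0
grip_force: 80.6
```

Request:
move_arm --pt "0 0 0 0 0 1 -1" --pt "0 0 0.03 0 0 1 -1" --pt "0 0 0.06 0 0 1 -1" --pt "0 0 0.06 0 0 1 -1" --pt "0 0 0.06 0 0 1 -1" --pt "0 0 0.05 0 0 0.5 -1" --pt "0 0 0.03 0 0 0 -1" --pt "0 0 0.03 0 0 0 -1" --pt "0 0 0 0 0 0 -1" --pt "0 0 0 0 0 0 -1"

```text
time_s: 14.2
ee_pos: [480.4, 291.5, 56.7]
tool_rot: [[-0.99, 0.139, 0.0], [0.139, 0.99, 0.0], [-0.0, 0.0, -1.0]]
wrist_force: [-0.5, 0.5, -1.7]
gripper_width: 9.1
grip_force: 80.6
```

```bash
python3 st.py
python3 - <<'E'
from h import *
im,d=cams.grab_frame('scene'); cv2.imwrite('pics/s5.png',cv2.resize(im[60:260,250:450],None,fx=3,fy=3,interpolation=cv2.INTER_CUBIC))
E
```

```text
14.2 [480.42 291.49  56.71] yaw 172.01 w 9.1 80.59693694114685 F [-0.5  0.5 -1.7] M [ 0.01  0.05 -0.01] q [31.2 23.6 -8.8 57.6  0.  39.2]
```

View pics/s5.png

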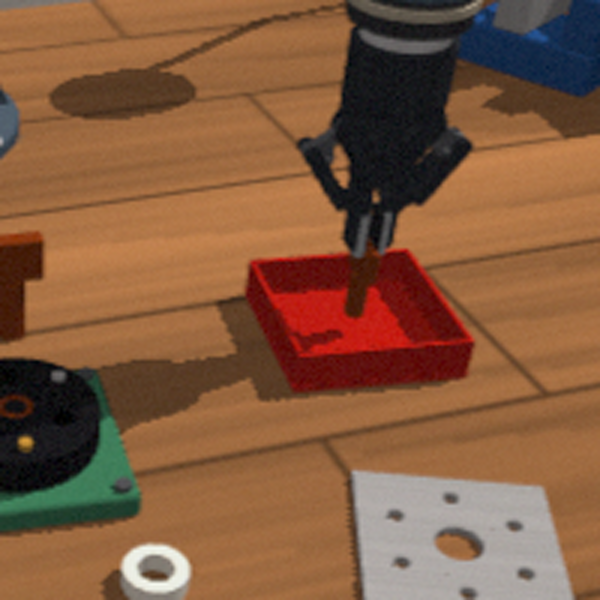

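The pin is over the middle of the red tray (crop 360,300), slightly tilted in the grip, about 15 mm above the floor. Lower and look at the force.

Request:
move_arm --pt "0 0 0.03 0 0 0 -1" --pt "0 0 0.02 0 0 0 -1" --pt "0 0 0.004 0 0 0 -1" --pt "0 0 0.004 0 0 0 -1" --pt "0 0 0.004 0 0 0 -1" --pt "0 0 0 0 0 0 -1"

```text
time_s: 14.85
ee_pos: [480.4, 291.4, 40.9]
tool_rot: [[-0.99, 0.14, 0.0], [0.14, 0.99, -0.0], [-0.0, 0.0, -1.0]]
wrist_force: [0.7, -0.1, -1.0]
gripper_width: 9.1
grip_force: 80.6
```

Request:
move_arm --pt "0 0 0.003 0 0 0 -1" --pt "0 0 0 0 0 0 -0.4" --pt "0 0 0 0 0 0 -0.2" --pt "0 0 0 0 0 0 -0.1" --pt "0 0 0 0 0 0 -0.1" --pt "0 0 0 0 0 0 0" --grip_force 20

```text
time_s: 15.45
ee_pos: [480.4, 291.4, 40.3]
tool_rot: [[-0.99, 0.14, 0.0], [0.14, 0.99, 0.0], [-0.0, 0.0, -1.0]]
wrist_force: [0.1, -0.2, 0.1]
gripper_width: 42.8
grip_force: 0.0
```

Request:
move_arm --pt "0 0 -0.02 0 0 0 0" --pt "0 0 -0.05 0 0 0 0" --pt "0 0 -0.1 0 0 0 0" --pt "0 0 -0.15 0 0 0 0" --pt "0 0 -0.15 0 0 0 0" --pt "0 0 -0.1 0 0 0 0" --pt "0 0 0 0 0 0 0" --pt "0 0 0 0 0 0 0" --pt "0 0 0 0 0 0 0"

```text
time_s: 16.35
ee_pos: [479.9, 291.2, 182.1]
tool_rot: [[-0.99, 0.14, -0.001], [0.14, 0.99, -0.001], [0.001, -0.001, -1.0]]
wrist_force: [-0.5, -0.3, -0.9]
gripper_width: 42.8
grip_force: 0.0
```

```bash
python3 st.py
python3 - <<'E'
from h import *
im,d=cams.grab_frame('scene'); cv2.imwrite('pics/s6.png',cv2.resize(im[80:290,150:450],None,fx=2.6,fy=2.6,interpolation=cv2.INTER_CUBIC))
E
```

```text
16.35 [479.95 291.21 182.11] yaw 171.98 w 42.8 0.0 F [-0.5 -0.3 -0.9] M [-0.04  0.    0.01] q [31.2 19.9  4.4 74.6  0.  39.3]
```

View pics/s6.png

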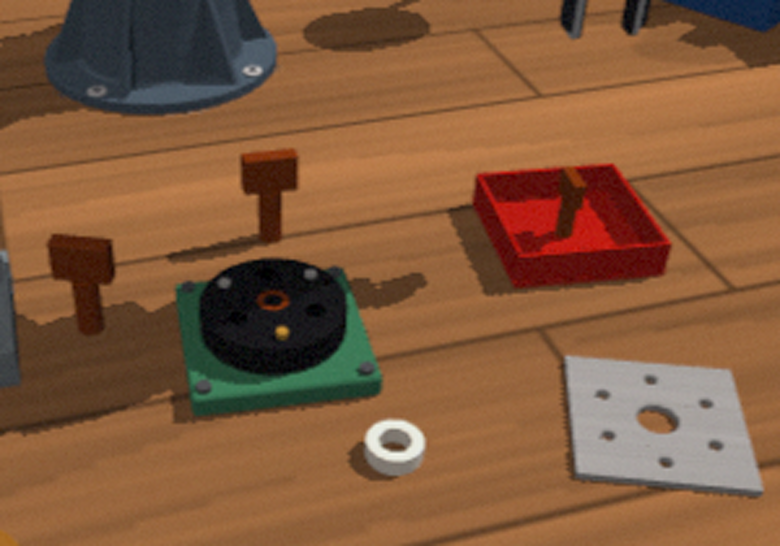

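The pin stands in the red tray (crop 570,205), the plate is down in its nest with an empty bore, the spacer is untouched, and the gripper is clear. Handing in.

```bash
python3 -c "from cell import bot; print(bot.hand_in())"
```

```text
the job is handed in; nothing more can be done
None
```

I twisted the rusty pin free and left it standing in the red scrap tray; the plate is down in its nest, the spacer is where it was, and the job was handed in at about 16.4 s (no verdict was returned).

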